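Take the inspection lamp off its charger and hold it on the plaster blank

ROBOT

A 7-joint arm with a two-finger parallel gripper is mounted at the origin on a cart in front of the work surface, level with it; the furniture and walls round the work are solid. World frame = base frame: x ahead of the robot, y to its left, z up, the work surface at z = 0. Lengths are in m, angles in rad, forces in N, time in s.
With the tool pointing down it reaches from about 0.4 to 0.85 m from the base axis. Payload 10.4 kg.
Tool frame: the origin (TCP) lies midway between the tips of the shut fingers; the grasp point (between the pads) lies 19 mm behind it (r.grasp_offset is the distance from the TCP to the grasp point, in m); x points along the fingers, y is the direction in which the jaws open and shut, and the axes are right-handed (so a half turn about x gives the same grasp; the last joint's range is limited). The gripper opens to 87 mm and grips with 3 to 60 N. Pads are 19 mm wide; open, the fingers measure 117 mm over their backs; the gripper's body (75 mm by 190 mm) begins 51 mm behind the grasp point.
Start: joints at [-1.155, 0.332, -0.065, 1.46, 0.022, 1.35, -0.088], TCP at [0.266, 0.566, 0.188] pointing down, gripper open.
Joint ranges: [-2.6, 2.6], [-0.5, 2.12], [-1.47, 1.34], [0.16, 2.42], [-1.27, 4.41], [0.06, 2.06], [-2.6, 2.6]. Speed limits (rad/s): [2.22, 2.22, 2.79, 2.79, 3.14, 3.14, 3.14].

INTERFACE

Orientations are given as a unit quaternion [x, y, z, w].
In Python, from bench import r, vision, close_job gives the robot as it stands. The module is installed in compiled form; this text tells all that it offers.
- The arm moves only by the shell command python3 -m pendant 'ROWS' [OPENING] [FORCE]. ROWS is text: rows parted by semicolons, each of 6 numbers parted by spaces: the shift along the tool's x, y, z in units of 0.25 m (1.0 is 0.25 m), then the turn, a rotation vector about the tool's x, y, z in units of 1.5 rad (1.0 is 1.5 rad). A call has 1 to 8 rows; each row is the pose to reach, as a shift and turn from the pose commanded when the call began, along the tool's axes at that moment; what a row does not reach only later rows make up. A row lasts 1/10 s, in which the tool goes at most 50 mm and 8.59 degrees, less where a joint would pass 70% of its speed; a pose out of reach is approached as far as the arm can. A call with a number of a shift or a turn outside -1 to 1 is refused whole. A call with a gripper value outside its range is refused whole. OPENING is the gripper command: -1 is shut, 1 is fully open, values between are in proportion, set as the call begins (- or left out, the last holds). The fingers move at their own pace and stop on an object; FORCE is the grip in N (left out, the last holds). Time passes only in rows, so rows that repeat a pose let the fingers close. It gives the time, the measured TCP pose, the force and the opening at its end, in the units of the state.
- r.read_state(): the state, without advancing time (a new reading comes with each control period).
- vision.camera(name): name is "side" or "top"; returns (picture, depth): 384x512x3 uint8, blue, green, red; 384x512 float32, m along the optical axis (not along the pixel's ray), 0 where there is no reading.
- vision.get_calibration(name): a dict with "camera_matrix" (3x3 intrinsics, pixels), "rvec" (rotation vector, rad) and "tvec" (3), from world to camera coordinates, as OpenCV has them. Camera axes: x right, y down, z forward; pixel columns grow to the right and rows downward; lengths in m; the calibration is good to about 2 mm. A picture is of the moment at which its call begins. get_calibration takes no time and is no camera call.
- close_job(): hands the job in, once; it reports no verdict.
The state is a dict: "time": time; "joint_positions": joint angles; "joint_vel": joint speeds; "joint_torque": joint torques, N m; "ee_pos": TCP position; "eef_rot": TCP orientation; "ft_force": force on the tool from outside, world axes, zero at the start; "torque": the same for the moment, N m; "width": finger opening in m.
Only numpy, scipy, OpenCV 4.12 (cv2) and the standard library are available. Lean on these libraries where they do the work, as an engineer would, in place of code of your own. Each camera call takes 0.05 s, during which the arm holds its last target. There are 200 camera calls.

TASK

Pull the stick inspection lamp straight up out of its charging dock, where a sprung latch holds its foot. Then lower its foot end so that the lamp slants about half-way between upright and level, and shine its light strip down at the middle of the small plaster blank from about 15 cm away. Finish while still holding the lamp in the air there, motionless; leave alone the blank, the bowl, the cup or the pigment jar.

Things in the scene. Friction and masses are not known exactly. Their poses are not given: they have to be found in the camera images.
- lamp_grip (a point): Grasp point of the stick lamp: on its axis in the middle of its black grip, 30 mm below the flat top, 165 mm above the foot's end, about 193 mm above the bench at the start, when the lamp stands upright in the dock. Axes: +z along the stick from foot to top, -x the side with the light strip, y across the flat sides. Grip 24 (x) by 32 (y) mm, 75 mm long.
- lamp_light (a point): Centre of the lamp's light strip (warm pale strip 22 by 68 mm on the lamp's -x face): in lamp axes 87 mm below lamp_grip along z and 13 mm out along -x. Axes as the lamp's; the light shines along -x.
- lamp_foot (a point): End of the lamp's plug foot, on its long axis, 165 mm below lamp_grip. Axes as the lamp's.
- lamp: The lamp: straight stick, 195 mm long, about 0.14 kg; origin at the end of its foot, axes as lamp_grip. From the foot up: plug foot 16 (x) by 26 (y) mm, 30 long, latch groove in its +x face; dark collar 30 by 40 mm, 6 thick, resting on the dock's top; pale light head 24 by 36 mm, 84 long; black grip 75 long.
- dock_mouth (a point): Centre of the socket opening on top of the charging dock, 58 mm above the bench. The dock is fixed: dark base 84 x 84 x 12 mm, pale block 56 x 70 mm on it. z up; -x is its front, which faces the robot to within 35 degrees; the lamp stands with the same axes. The well holds the foot 30 mm deep; its sprung latch gives way to an upward pull of roughly 12 N in the first 10 mm.
- blank_centre (a point): Centre of the cast plaster blank that is to be lit: pale rounded block 40 by 55 by 16 mm, loose, lying flat on the bench; this point is 8 mm above the bench. It lies on the other side (left or right) of the bench's middle from the dock.
- bowl: Bystander: pinkish mixing bowl, about 203 mm across and 82 mm high, loose, in the middle behind the work; origin at the centre of its underside.
- cup: Bystander: small pink-stained cup, 79 mm across and 63 mm high, loose, in the middle in front; origin at the centre of its underside.
- pigment_jar: Bystander: red pigment jar with a yellow cap, 45 mm across and 100 mm high, loose, on the left; origin at the centre of its underside.
- plaster_blank: The same plaster blank; origin at the centre of its underside, z up.
Mind the look-alikes: they are no part of the job. Leave any turquoise look-alike of the lamp alone. Several things look just like the plaster_blank: the one meant starts farthest to the robot's left.

How it is judged:
On the way:
1. the lamp's foot has been drawn clear above the dock's mouth, in the fingers (z of lamp_foot in the frame of dock_mouth above 0.005 m and contact force between lamp and the fingers above 1 N), for 0.1 s.
At the end, for the whole second after the job is handed in: The fingers hold the lamp still, foot over 20 mm above the bench, away from the dock, touching no loose thing; it leans 29 to 63 degrees from upright; the blank's centre lies 90 to 210 mm straight out from the strip's face, within 40 mm of its centre sideways and lengthways (contact force between lamp and the fingers above 1 N and height (world z) of lamp_foot above 0.02 m and distance between lamp_foot and dock_mouth above 0.08 m and angle between lamp's own z axis and vertical between 0.5 and 1.1 rad and x of blank_centre in the frame of lamp_light between -0.21 and -0.09 m and y of blank_centre in the frame of lamp_light between -0.04 and 0.04 m and z of blank_centre in the frame of lamp_light between -0.04 and 0.04 m and linear speed of lamp below 0.03 m/s and angular speed of lamp below 0.2 rad/s and contact force between lamp and plaster_blank below 0.2 N and contact force between lamp and bowl below 0.2 N and contact force between lamp and cup below 0.2 N and contact force between lamp and pigment_jar below 0.2 N); the arm keeps its last pose, push and grip.
It fails at once if the plaster blank is pushed more than 20 mm (distance of blank_centre from where it was at the start of the episode above 0.02 m).
It fails at once if the bowl is pushed more than 30 mm (distance of bowl from where it was at the start of the episode above 0.03 m).
It fails at once if the cup is pushed more than 30 mm (distance of cup from where it was at the start of the episode above 0.03 m).
It fails at once if the pigment jar is pushed more than 30 mm (distance of pigment_jar from where it was at the start of the episode above 0.03 m).
It also fails if it takes over 38 s, if anything falls off the work surface, if the arm or the gripper's body presses on something with over 40 N, if the wrist force passes 120 N, or if a joint passes its speed limit or range.

## Working session

There is one attempt and no reset: what is moved stays moved. The work goes in short steps, Python scripts to look and compute and a shell command to move; the robot and the scene stay as the last step left them, time stands still between calls to the robot, and variables do not carry over. Pictures are saved under pics/ and viewed, about 8 in all and at most 12, crops included, and the job is handed in when it is done.

```bash
mkdir -p pics
python3 - <<'E'
from bench import r, vision
import cv2, numpy as np
s=r.read_state(); print({k:np.round(v,3) for k,v in s.items()}, r.grasp_offset)
for n in("top","side"):
    p,d=vision.camera(n); cv2.imwrite(f"pics/{n}0.png",p); np.save(f"pics/{n}0.npy",d)
    c=vision.get_calibration(n); R,_=cv2.Rodrigues(np.array(c["rvec"],float)); print(n,c["camera_matrix"],(-R.T@np.array(c["tvec"]).ravel()).round(3),R.round(3))
a=[cv2.imread(f"pics/{n}0.png") for n in("top","side")]
E
```

```text
{'time': np.float64(0.0), 'joint_positions': array([-1.155,  0.333, -0.065,  1.461,  0.022,  1.35 , -0.089]), 'joint_vel': array([ 0.001, -0.002, -0.   ,  0.   ,  0.002, -0.   , -0.   ]), 'joint_torque': array([-0.0000e+00, -6.2326e+01,  2.4000e-02, -3.8990e+01, -6.1000e-02,
        4.0000e-02,  0.0000e+00]), 'ee_pos': array([0.265, 0.565, 0.188]), 'eef_rot': array([ 0.153,  0.69 , -0.154,  0.69 ]), 'ft_force': array([ 0.016,  0.25 , -0.117]), 'torque': array([-0.003,  0.024,  0.022]), 'width': np.float64(0.087)} 0.0187
top [[445.49420488   0.         257.21616413]
 [  0.         445.49420488 195.82433812]
 [  0.           0.           1.        ]] [0.383 0.079 1.557] [[-0.009 -1.    -0.007]
 [-0.997  0.009 -0.077]
 [ 0.077  0.006 -0.997]]
side [[434.30537572   0.         248.37587807]
 [  0.         434.30537572 196.41762852]
 [  0.           0.           1.        ]] [-0.29  -0.5    0.963] [[ 0.592 -0.806 -0.009]
 [-0.52  -0.373 -0.769]
 [ 0.616  0.46  -0.64 ]]
```

View pics/top0.png

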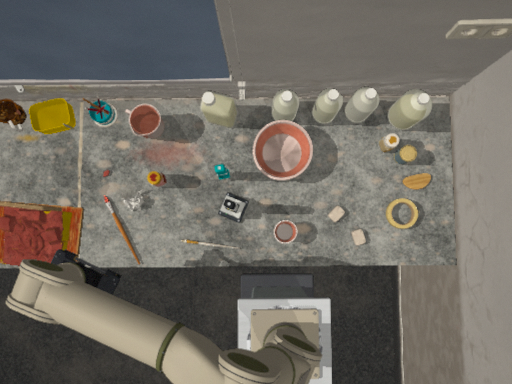

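View pics/side0.png

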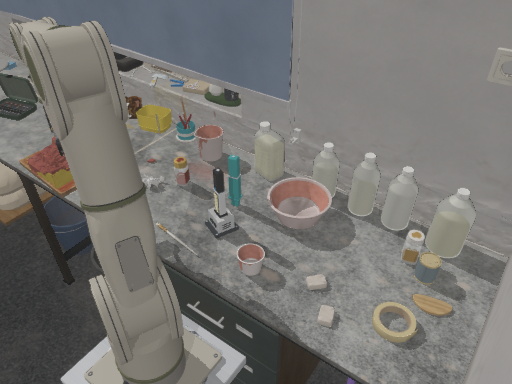

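The top view shows the dock and lamp at about (232,205). The blanks are at (337,214) and (360,237), and the left one is the target. The turquoise look-alike is at (222,172) and the cup at (286,231). The side view shows the lamp's grip top at about (218,172).

```bash
cat > h.py <<'E'
from bench import r, vision
import cv2, numpy as np
def cal(n):
    c=vision.get_calibration(n); R,_=cv2.Rodrigues(np.array(c["rvec"],float)); return np.array(c["camera_matrix"]),R,np.array(c["tvec"],float).ravel()
def cloud(n,d):
    K,R,t=cal(n); v,u=np.mgrid[:384,:512]
    p=np.stack([(u-K[0,2])/K[0,0]*d,(v-K[1,2])/K[1,1]*d,d],-1)
    return (p-t)@R
def proj(n,p):
    K,R,t=cal(n); q=K@(R@np.asarray(p,float)+t); return q[:2]/q[2]
def line(n,u,v):
    K,R,t=cal(n); d=R.T@np.linalg.solve(K,[u,v,1.]); return -R.T@t,d/np.linalg.norm(d)
def tri(a,b):
    (o1,d1),(o2,d2)=line("top",*a),line("side",*b)
    s=np.linalg.lstsq(np.stack([d1,-d2],1),o2-o1,rcond=None)[0]
    return (o1+s[0]*d1+o2+s[1]*d2)/2, np.linalg.norm(o1+s[0]*d1-o2-s[1]*d2)
E
python3 - <<'E'
from h import *
for n in("top","side"):
    d=np.load(f"pics/{n}0.npy"); C=cloud(n,d); im=cv2.imread(f"pics/{n}0.png")
    ok=d>0
    z=C[...,2]
    # blank
    # bench level
    for nm,(x0,x1,y0,y1) in dict(blank=(.3,.55,-.3,-.1),dock=(.28,.5,.05,.27)).items():
        m=ok&(C[...,0]>x0)&(C[...,0]<x1)&(C[...,1]>y0)&(C[...,1]<y1)
        print(n,nm,m.sum(),"bench z",np.median(z[m]).round(4))
        if nm=="blank":
            mm=(m&(z>.009)&(z<.05)).astype(np.uint8); k,l,s,c=cv2.connectedComponentsWithStats(mm)
            for i in range(1,k):
                if s[i,4]>15: P=C[l==i]; print(" px",c[i].round(1),s[i,4],P.mean(0).round(4),cv2.minAreaRect(P[:,:2].astype(np.float32)))
        else:
            for lo,hi in((.045,.07),(.005,.02),(.15,.2),(.2,.26)):
                mm=m&(z>lo)&(z<hi)
                if mm.sum()>3: P=C[mm]; print(" ",lo,mm.sum(),np.median(P,0).round(4),P.min(0).round(3),P.max(0).round(3),cv2.minAreaRect(P[:,:2].astype(np.float32)))
t=cv2.imread("pics/top0.png"); s=cv2.imread("pics/side0.png")
a=cv2.resize(t[180:230,200:267],(536,400),interpolation=cv2.INTER_CUBIC)
b=cv2.resize(s[160:240,190:257],(335,400),interpolation=cv2.INTER_CUBIC)
cv2.imwrite("pics/crop.png",np.hstack([a,b])[:, :800])
E
```

```text
top blank 4109 bench z 0.0008
 px [336.6 213.1] 161 [ 0.4396 -0.1852  0.0167] ((0.44000378251075745, -0.18502932786941528), (0.037467457354068756, 0.053082313388586044), 44.13037872314453)
 px [358.6 236.5] 166 [ 0.3585 -0.2591  0.0161] ((0.35854554176330566, -0.2597654461860657), (0.0519227497279644, 0.038294583559036255), 19.032609939575195)
top dock 3998 bench z 0.0016
  0.045 229 [0.4585 0.1635 0.059 ] [0.428 0.13  0.048] [0.499 0.214 0.07 ] ((0.46636515855789185, 0.17141517996788025), (0.06960135698318481, 0.059610649943351746), 67.09720611572266)
  0.005 631 [0.4009 0.1666 0.0072] [0.28  0.051 0.005] [0.5   0.268 0.02 ] ((0.3900783360004425, 0.1600424200296402), (0.2161969095468521, 0.21831375360488892), 89.54183197021484)
  0.15 16 [0.4533 0.16   0.1621] [0.447 0.155 0.152] [0.467 0.175 0.197] ((0.45529550313949585, 0.1622207909822464), (0.01053523737937212, 0.02457016333937645), 35.63058853149414)
  0.2 84 [0.4637 0.172  0.2224] [0.45  0.157 0.202] [0.478 0.188 0.228] ((0.4641130566596985, 0.17231418192386627), (0.031357549130916595, 0.02417571470141411), 63.33949661254883)
s
[... 396 characters left out ...]
2 0.0587] [0.427 0.132 0.045] [0.496 0.216 0.069] ((0.4649684727191925, 0.17321345210075378), (0.07371753454208374, 0.05727586895227432), 67.15023803710938)
  0.005 328 [0.4291 0.1674 0.0105] [0.283 0.052 0.005] [0.496 0.27  0.02 ] ((0.39055219292640686, 0.16004708409309387), (0.2184145450592041, 0.21177001297473907), 89.34523010253906)
  0.15 139 [0.4561 0.1627 0.1742] [0.449 0.155 0.15 ] [0.471 0.188 0.199] ((0.4566853642463684, 0.16960962116718292), (0.018989311531186104, 0.0327828973531723), 19.999929428100586)
  0.2 113 [0.4593 0.166  0.2183] [0.448 0.156 0.2  ] [0.479 0.193 0.227] ((0.4650577902793884, 0.17317549884319305), (0.03710899129509926, 0.02598080411553383), 61.23633575439453)
```

View pics/crop.png

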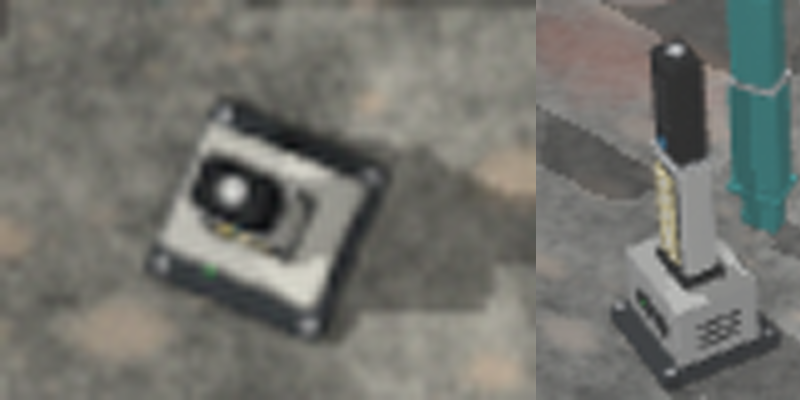

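```bash
cat >> h.py <<'E'
from scipy.spatial.transform import Rotation as Ro
import json
def tcp():
    s=r.read_state(); f=open("log.jsonl","a"); f.write(json.dumps([list(map(float,s[k])) for k in("joint_positions","ee_pos","eef_rot")])+"\n")
    return np.array(s["ee_pos"]),Ro.from_quat(s["eef_rot"]),s
def lampR(yaw,lean):   # lamp axes; lean tips the top towards -x
    return Ro.from_euler("ZY",[yaw,-lean])
def toolR(L,tilt,flip=0):  # tool in lamp frame: x=-z tilted by tilt towards -x (tip back), y=+-lamp y
    x=np.array([-np.sin(tilt),0,-np.cos(tilt)]); y=np.array([0,1.,0])*(-1 if flip else 1)
    return L*Ro.from_matrix(np.stack([x,y,np.cross(x,y)],1))
def delta(p,R,frm=None):
    p0,R0,s=tcp()
    if frm: p0,R0=frm
    sh=R0.inv().apply(np.asarray(p)-p0)/.25; rv=(R0.inv()*R).as_rotvec()/1.5
    print("shift",sh.round(3),"turn",rv.round(3)); return sh,rv
E
python3 - <<'E'
from h import *
p,R,s=tcp(); print(R.as_matrix().round(2))
for f in(0,1):
  T=toolR(lampR(np.radians(-23.5),0),.26,f); x=T.as_matrix()[:,0]
  g=np.array([.464,.1725,.193]); print(T.as_matrix().round(2))
  delta(g+.0187*x-.13*x,T)
C=cloud("top",np.load("pics/top0.npy"))
m=(abs(C[...,0]-.57)<.06)&(abs(C[...,1]-.2)<.07)&(C[...,2]>.12); print(m.sum(),C[m].mean(0),C[m].max(0))
E
```

```text
[[-0.    0.42  0.91]
 [-0.    0.91 -0.42]
 [-1.   -0.    0.  ]]
[[-0.24  0.4   0.89]
 [ 0.1   0.92 -0.39]
 [-0.97  0.   -0.26]]
shift [-0.45  -1.083  1.501] turn [-0.019  0.173 -0.002]
[[-0.24 -0.4  -0.89]
 [ 0.1  -0.92  0.39]
 [-0.97  0.    0.26]]
shift [-0.45  -1.083  1.501] turn [ 2.058 -0.003 -0.269]
114 [0.5739828  0.20117124 0.17910131] [0.59105451 0.21751436 0.2035998 ]
```

```bash
python3 -m pendant '-0.2 0 0 0 0 0; -0.45 -0.1 0.1 0 0 0; -0.45 -0.2 0.25 0 0 0; -0.45 -0.3 0.4 0 0 0; -0.45 -0.4 0.55 0 0 0; -0.45 -0.5 0.7 0 0 0; -0.45 -0.6 0.85 0 0 0; -0.45 -0.7 0.98 0 0 0' 1
python3 - <<'E'
from h import *
T=toolR(lampR(np.radians(-23.5),0),.26); x=T.as_matrix()[:,0]
delta(np.array([.464,.1725,.193])+.0187*x-.13*x,T)
E
```

```text
time: 0.9
ee_pos: [0.4139, 0.301, 0.3007]
eef_rot: [0.154, 0.69, -0.154, 0.69]
ft_force: [0.6, 1.2, 1.2]
width: 0.0867
shift [ 0.001 -0.376  0.515] turn [-0.02   0.173 -0.002]
```

```bash
python3 -m pendant '0 -0.1 0.13 0 0.04 0; 0 -0.2 0.26 0 0.08 0; 0 -0.3 0.39 0 0.12 0; 0 -0.376 0.515 -0.02 0.173 0; 0 -0.376 0.515 -0.02 0.173 0; 0 -0.376 0.515 -0.02 0.173 0; 0 -0.376 0.515 -0.02 0.173 0'
python3 - <<'E'
from h import *
T=toolR(lampR(np.radians(-23.5),0),.26); x=T.as_matrix()[:,0]
delta(np.array([.464,.1725,.193])+.0187*x,T); print(r.read_state()["joint_positions"])
for n in("top","side"):
    p,d=vision.camera(n); cv2.imwrite(f"pics/{n}1.png",p)
t=cv2.imread("pics/top1.png"); s=cv2.imread("pics/side1.png")
cv2.imwrite("pics/c1.png",np.hstack([cv2.resize(t[150:250,180:280],(400,400)),cv2.resize(s[120:240,170:290],(400,400))]))
E
```

```text
time: 1.6
ee_pos: [0.4891, 0.1646, 0.3009]
eef_rot: [0.162, 0.776, -0.122, 0.597]
ft_force: [-0.4, 0.4, 0.0]
width: 0.087
shift [ 0.519 -0.013  0.01 ] turn [ 0.002  0.    -0.002]
[-0.56510361  0.22790275  0.34061708  1.40265235 -0.23418636  1.72990929
  0.9256532 ]
```

View pics/c1.png

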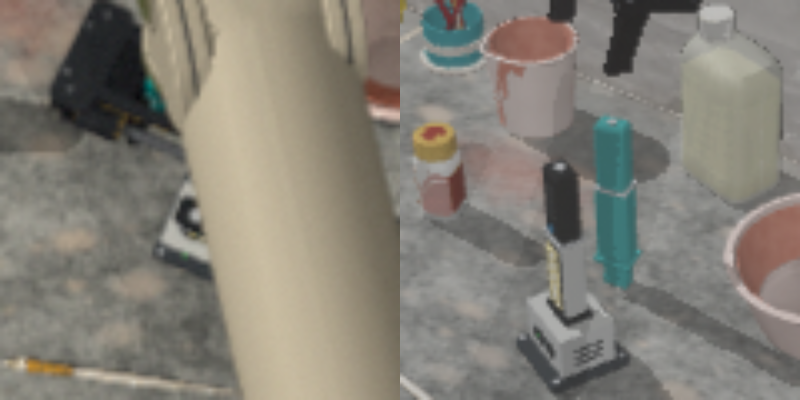

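The picture shows the lamp standing free. One finger is in view at crop (625,50), above and behind it. I'll check that projection numerically as I descend.

```bash
python3 -c "
from h import *
p,R,s=tcp(); print(proj('side',p), [proj('side',p+R.apply([0,k,0])) for k in(-.05,.05)])"
python3 -m pendant '0.07 -0.013 0.01 0 0 0; 0.14 -0.013 0.01 0 0 0; 0.21 -0.013 0.01 0 0 0; 0.28 -0.013 0.01 0 0 0; 0.35 -0.013 0.01 0 0 0; 0.42 -0.013 0.01 0 0 0; 0.5 -0.013 0.01 0 0 0; 0.52 -0.013 0.01 0 0 0'
python3 -c "
from h import *
T=toolR(lampR(np.radians(-23.5),0),.26); x=T.as_matrix()[:,0]
delta(np.array([.464,.1725,.193])+.0187*x,T)
p,d=vision.camera('side'); cv2.imwrite('pics/s2.png',cv2.resize(p[120:240,170:290],(480,480)))"
```

```text
[223.73109465 144.73580191] [array([232.38940334, 153.47551619]), array([215.53488061, 136.46252689])]
time: 2.5
ee_pos: [0.4583, 0.1744, 0.1735]
eef_rot: [0.161, 0.777, -0.122, 0.597]
ft_force: [-0.5, -0.3, 0.3]
width: 0.087
shift [-0.007  0.002  0.003] turn [ 0.003 -0.001 -0.001]
```

View pics/s2.png

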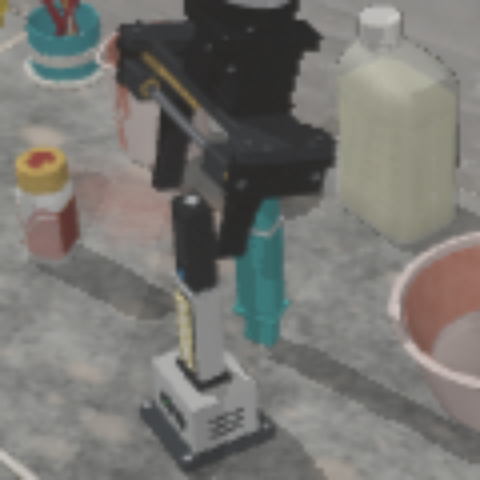

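The open fingertips sit slightly back from the nominal TCP, as they would on an arc-closing gripper, and they straddle the grip. I'll close now.

```bash
python3 -m pendant '0 0 0 0 0 0; 0 0 0 0 0 0; 0 0 0 0 0 0; 0 0 0 0 0 0; 0 0 0 0 0 0; 0 0 0 0 0 0; 0 0 0 0 0 0' -1 50
python3 -c "
from h import *
p,R,s=tcp()
print('vertical in tool', R.inv().apply([0,0,.2]), proj('side',p), s['torque'])
q,d=vision.camera('side'); cv2.imwrite('pics/s3.png',cv2.resize(q[120:240,170:290],(480,480)))"
```

```text
time: 3.25
ee_pos: [0.4601, 0.1733, 0.1747]
eef_rot: [0.162, 0.776, -0.122, 0.597]
ft_force: [0.4, 1.3, 0.6]
width: 0.039
vertical in tool [-0.19330376  0.00078979 -0.05131308] [217.35918053 184.6344837 ] [-0.11727959 -0.24940424  0.00734604]
```

View pics/s3.png

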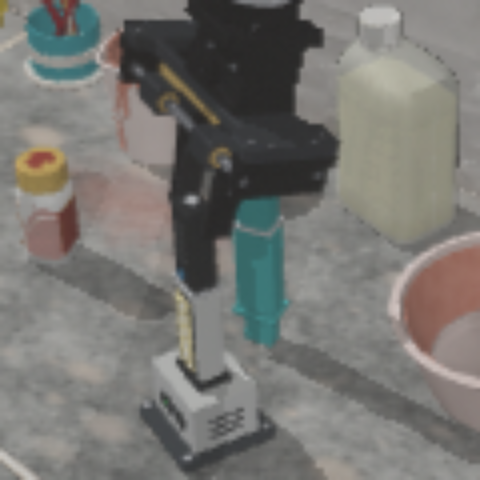

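The fingers are closing on the grip at crop (195,240), with the width at 39 mm and still moving. I'll wait.

```bash
python3 -m pendant '0 0 0 0 0 0; 0 0 0 0 0 0; 0 0 0 0 0 0; 0 0 0 0 0 0; 0 0 0 0 0 0' -1 50
```

```text
time: 3.8
ee_pos: [0.4601, 0.1733, 0.1747]
eef_rot: [0.162, 0.776, -0.122, 0.597]
ft_force: [-0.0, -0.2, -0.3]
width: 0.0319
```

```bash
python3 -m pendant '-0.02 0 -0.005 0 0 0; -0.04 0 -0.01 0 0 0; -0.06 0 -0.016 0 0 0; -0.08 0 -0.021 0 0 0; -0.1 0 -0.027 0 0 0; -0.14 0 -0.037 0 0 0; -0.18 0 -0.048 0 0 0; -0.18 0 -0.048 0 0 0' -1 60
python3 -m pendant '-0.04 0 -0.01 0 0 0; -0.1 0 -0.027 0 0 0; -0.16 0 -0.042 0 0 0; -0.22 0 -0.058 0 0 0; -0.27 0 -0.072 0 0 0; -0.27 0 -0.072 0 0 0; -0.27 0 -0.072 0 0 0'
python3 - <<'E'
from h import *
p,R,s=tcp(); print(s["joint_positions"].round(3) if hasattr(s["joint_positions"],"round") else s["joint_positions"])
for n in("top","side"):
    q,d=vision.camera(n); cv2.imwrite(f"pics/{n}4.png",q); np.save(f"pics/{n}4.npy",d)
cv2.imwrite("pics/s4.png",cv2.resize(cv2.imread("pics/side4.png")[90:240,160:310],(600,600)))
E
```

```text
time: 4.6
ee_pos: [0.4608, 0.1734, 0.2232]
eef_rot: [0.163, 0.775, -0.122, 0.598]
ft_force: [-0.4, -0.3, -1.2]
width: 0.0315
time: 5.3
ee_pos: [0.4598, 0.1729, 0.2908]
eef_rot: [0.162, 0.776, -0.122, 0.597]
ft_force: [0.3, 1.3, -1.2]
width: 0.0316
[-0.596  0.165  0.323  1.492 -0.219  1.692  0.885]
```

View pics/s4.png

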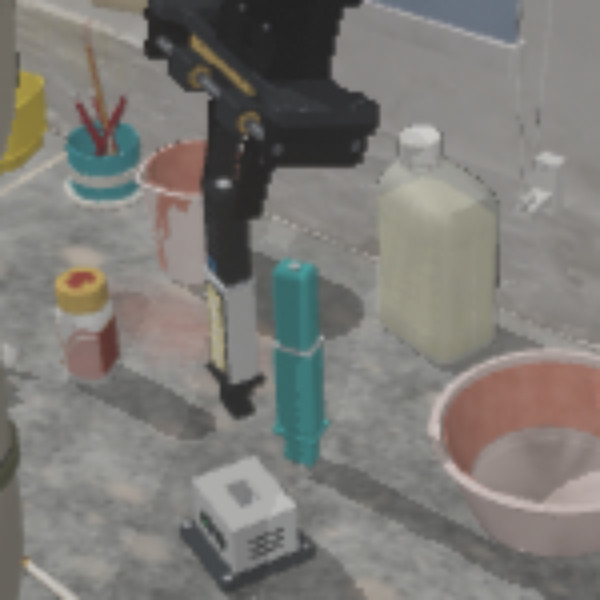

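The lamp is out of the dock and in the fingers, foot at crop (238,412), and the dock is empty. Next I'll check for slip and work out the target.

```bash
cat >> h.py <<'E'
# lamp grip frame in tool frame (from the grasp)
T0=Ro.from_quat([.162,.776,-.122,.597]); P0=np.array([.4601,.1733,.1747]); L0=lampR(np.radians(-23.5),0); G0=np.array([.464,.1725,.193])
TL=T0.inv()*L0; tl=T0.inv().apply(G0-P0)
BL=np.array([.440,-.185,.008])
def target(yaw,lean,D,up=0):
    L=lampR(np.radians(yaw),np.radians(lean)); light=BL+L.apply([D,0,0])+[0,0,up]; g=light-L.apply([-.013,0,-.087])
    T=L*TL.inv(); return g-T.apply(tl),T,g,light,g+L.apply([0,0,-.165])
def lamp():
    p,R,s=tcp(); L=R*TL; g=p+R.apply(tl); light=g+L.apply([-.013,0,-.087])
    print("grip",g.round(3),"foot",(g+L.apply([0,0,-.165])).round(3),"blank in light",(L.inv().apply(BL-light)).round(3),"lean",np.degrees(np.arccos(L.as_matrix()[2,2])).round(1),"q",np.round(s["joint_positions"],2))
    return g,L
E
python3 - <<'E'
from h import *
g,L=lamp()
for n in("side","top"): print(n,[proj(n,g+L.apply([0,0,z])).round(1) for z in(.03,0,-.165)])
C=cloud("side",np.load("pics/side4.npy"))
for z in (.16,.18,.21,.23,.25):
    m=(abs(C[...,2]-z)<.008)&(abs(C[...,0]-.464)<.05)&(abs(C[...,1]-.1725)<.05); print(z,m.sum(),C[m].mean(0).round(4))
for yaw in(-23,-40):
    p,T,gg,li,f=target(yaw,42,.16); print(yaw,p.round(3),gg.round(3),li.round(3),f.round(3)); delta(p,T)
E
```

```text
grip [0.463 0.172 0.309] foot [0.463 0.172 0.144] blank in light [ 0.134 -0.336 -0.214] lean 0.1 q [-0.6   0.17  0.32  1.49 -0.22  1.69  0.89]
side [array([215.1, 136.5]), array([215.8, 145.8]), array([219. , 192.5])]
top [array([226. , 201.1]), array([226.9, 201.8]), array([230.8, 205.1])]
0.16 30 [0.4594 0.1668 0.1588]
0.18 50 [0.4561 0.1657 0.1808]
0.21 57 [0.4554 0.1646 0.2104]
0.23 54 [0.4548 0.1632 0.2304]
0.25 54 [0.4548 0.1632 0.2505]
-23 [ 0.513 -0.217  0.172] [ 0.505 -0.212  0.188] [ 0.549 -0.231  0.115] [ 0.606 -0.256  0.066]
shift [ 0.242 -1.346  0.91 ] turn [-0.008 -0.489  0.   ]
-40 [ 0.501 -0.237  0.172] [ 0.494 -0.23   0.188] [ 0.531 -0.261  0.115] [ 0.578 -0.301  0.066]
shift [ 0.246 -1.44   0.896] turn [ 0.193 -0.486 -0.021]
```

Run:
```python
from h import *
p,T,*_=target(-23,42,.16); p0,R0,s=tcp(); p[2]=p0[2]; delta(p,R0); delta((p+p0)/2,R0)
```

```text
shift [-0.214 -1.345  0.788] turn [0. 0. 0.]
shift [-0.107 -0.672  0.394] turn [0. 0. 0.]
```

```bash
python3 -m pendant '-0.01 -0.05 0.03 0 0 0; -0.02 -0.14 0.08 0 0 0; -0.04 -0.23 0.14 0 0 0; -0.05 -0.33 0.19 0 0 0; -0.07 -0.43 0.25 0 0 0; -0.08 -0.53 0.31 0 0 0; -0.1 -0.61 0.36 0 0 0; -0.107 -0.67 0.394 0 0 0'
python3 -m pendant '-0.01 -0.09 0.05 0 0 0; -0.03 -0.19 0.11 0 0 0; -0.05 -0.29 0.17 0 0 0; -0.06 -0.39 0.23 0 0 0; -0.08 -0.49 0.29 0 0 0; -0.1 -0.59 0.35 0 0 0; -0.107 -0.67 0.394 0 0 0; -0.107 -0.67 0.394 0 0 0'
python3 - <<'E'
from h import *
lamp(); p,T,*_=target(-23,42,.16); delta(p,T)
E
```

```text
time: 6.2
ee_pos: [0.4866, -0.0245, 0.2908]
eef_rot: [0.163, 0.776, -0.123, 0.597]
ft_force: [0.1, 0.0, -0.5]
width: 0.0315
time: 7.0
ee_pos: [0.5121, -0.2202, 0.2901]
eef_rot: [0.164, 0.776, -0.125, 0.596]
ft_force: [0.4, 0.4, -0.6]
width: 0.0315
grip [ 0.516 -0.221  0.308] foot [ 0.516 -0.221  0.143] blank in light [-0.071  0.003 -0.213] lean 0.2 q [-0.06  0.41  0.59  1.24 -0.21  1.81  1.65]
shift [0.456 0.013 0.12 ] turn [-0.012 -0.489  0.002]
```

```bash
python3 -m pendant '0 0 0 -0.002 -0.06 0; 0 0 0 -0.004 -0.13 0; 0 0 0 -0.006 -0.2 0; 0 0 0 -0.008 -0.27 0; 0 0 0 -0.01 -0.34 0; 0 0 0 -0.012 -0.41 0; 0 0 0 -0.012 -0.489 0; 0 0 0 -0.012 -0.489 0'
python3 - <<'E'
from h import *
lamp(); p,T,*_=target(-23,42,.16); delta(p,T)
E
```

```text
time: 7.8
ee_pos: [0.5101, -0.2144, 0.2879]
eef_rot: [0.102, 0.512, -0.165, 0.837]
ft_force: [-0.8, 0.7, -2.3]
width: 0.0313
grip [ 0.502 -0.21   0.304] foot [ 0.604 -0.252  0.181] blank in light [-0.235 -0.001 -0.088] lean 42.0 q [-0.25 -0.32  0.42  1.97  0.26  1.01  1.28]
shift [ 0.419 -0.006 -0.198] turn [ 0.004  0.    -0.003]
```

Full tilt is reached within the joint ranges. Now I'll lower it.

```bash
python3 -m pendant '0.05 0 -0.02 0 0 0; 0.11 0 -0.05 0 0 0; 0.18 0 -0.08 0 0 0; 0.25 -0.003 -0.12 0 0 0; 0.32 -0.005 -0.15 0 0 0; 0.38 -0.006 -0.18 0 0 0; 0.419 -0.006 -0.198 0 0 0; 0.419 -0.006 -0.198 0 0 0'
python3 -m pendant '0 0 0 0 0 0; 0 0 0 0 0 0; 0 0 0 0 0 0; 0 0 0 0 0 0; 0 0 0 0 0 0'
python3 - <<'E'
from h import *
g,L=lamp(); 
for n in("top","side"):
    q,d=vision.camera(n); cv2.imwrite(f"pics/{n}5.png",q); np.save(f"pics/{n}5.npy",d)
    print(n,"foot,light,top,blank",[proj(n,x).round(1) for x in(g+L.apply([0,0,-.165]),g+L.apply([-.013,0,-.087]),g+L.apply([0,0,.03]),BL)])
    C=cloud(n,d); m=(abs(C[...,0]-.44)<.05)&(abs(C[...,1]+.185)<.05)&(C[...,2]>.009)&(C[...,2]<.03)
    print(m.sum(), C[m].mean(0) if m.any() else "")
a=cv2.imread("pics/side5.png")[150:330,210:390]; b=cv2.imread("pics/top5.png")[140:260,290:410]
cv2.imwrite("pics/f5.png",np.hstack([cv2.resize(a,(400,400)),cv2.resize(b,(400,400))]))
print(np.abs(r.read_state()["joint_vel"]).max())
E
```

```text
time: 8.6
ee_pos: [0.5163, -0.2186, 0.1732]
eef_rot: [0.102, 0.513, -0.166, 0.836]
ft_force: [-0.7, 0.4, -0.9]
width: 0.0315
time: 9.1
ee_pos: [0.5169, -0.2183, 0.1755]
eef_rot: [0.102, 0.511, -0.165, 0.837]
ft_force: [0.0, -0.3, -2.4]
width: 0.0316
grip [ 0.509 -0.214  0.192] foot [ 0.611 -0.256  0.069] blank in light [-0.165  0.     0.001] lean 42.1 q [-0.25 -0.22  0.48  2.14  0.25  0.75  1.28]
top foot,light,top,blank [array([359.4, 161.4]), array([355.8, 176.6]), array([354.4, 193.8]), array([336.1, 213.1])]
140 [ 0.43735567 -0.18138969  0.0158558 ]
side foot,light,top,blank [array([369.5, 241.5]), array([355.5, 237.4]), array([340.4, 220.7]), array([315.9, 282. ])]
226 [ 0.43834777 -0.18613743  0.01601576]
0.0034457062374726385
```

View pics/f5.png

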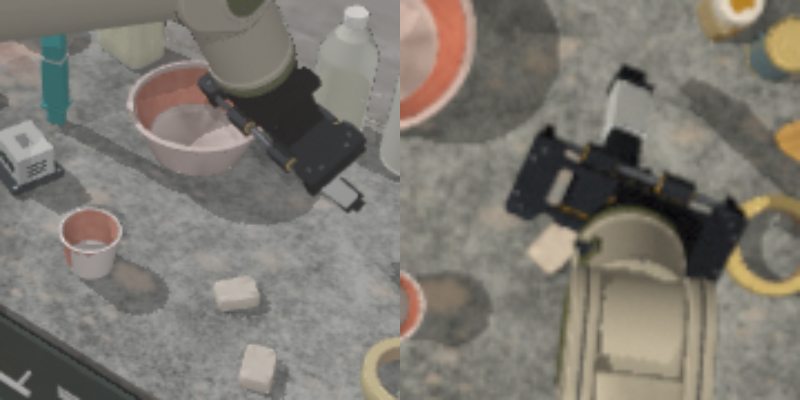

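The foot is seen at side (372,242) and top (358,162), within 3 px of prediction. The blank hasn't moved and the lamp touches nothing. Handing in.

```bash
python3 -c "from bench import close_job; print(close_job())"
```

```text
the job is handed in; nothing more can be done
None
```

I pulled the lamp straight up out of the dock, tilted it foot-down over the blank, and handed it in at about 9 s, still held in the air. No verdict is reported.

| Check at the end | Measured | Required |
|---|---|---|
| Lean from upright | 42° | 29–63° |
| Blank's distance straight out from the strip | 165 mm | 90–210 mm |
| Blank's offset sideways / lengthways | 0 / 1 mm | within 40 mm |
| Foot height above the bench | 69 mm | over 20 mm |
| Grip opening (lamp is 32 mm there) | 31.6 mm, grip set to 60 N | held by the fingers |
| Fastest joint | 0.003 rad/s | lamp still |

- **How the lamp figures were found:** The lean, distance, offsets and foot height are calculated from the arm's pose and the grasp. In both cameras the foot showed within about 3 pixels of where that put it.
- **Blank:** It has not moved. The side view agrees to about 2 mm. The top view shows it about 4 mm away, because the gripper partly covers it there.
- **Bystanders:** The last pictures show the lamp touching nothing. I did not re-measure the positions of the bowl, cup or jar.
- **Failures:** No check failed.

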